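# Weigh a metal sample on the sprung hook scale

### The job

Weigh the metal sample with the green tab: pick it up by its tab, hang it by its eye in the trough of the spring scale's hook, and let go gently, only when the scale already carries its weight, so that the hook neither drops nor bounces. Let it hang there untouched until it is still and for about two seconds more, then lift it smoothly off the hook and stand it upright in the blue tray, let go and leave it. Do not overload the hook or knock the scale, do not drop the sample, and leave everything else where it stands.

Things in the scene. Friction and masses are not known exactly. Their poses are not given: they have to be found in the camera images.
- sample_tab (a point): Centre of the green finger tab on top of the loose brass sample (mass unknown, 0.15 to 0.60 kg). Sample: 136 mm tall, on a foot disc 48 mm across, 32 mm high; above it a rectangular eye, a neck 8 mm square and 14 mm high, then the tab. Tab: 20 mm (x) by 12 mm (y, the side to pinch) by 40 mm high. This point is 116 mm above the underside, 20 mm below the top. z up; a half turn about z changes nothing.
- sample_eye (a point): Centre of the lower face of the eye's top bar, the face that rests on the hook: 40 mm below sample_tab, 76 mm above the underside. The eye is open through along the sample's x: 30 mm wide (y), 36 mm high (downward from this point). Bars 8 mm thick along x; top bar 6 mm high, side bars 6 mm wide.
- trough (a point): Centre of the hook's trough floor, where the eye's top bar must rest. The hook is a level steel blade, 8 mm wide, 4 mm thick, that sticks out of the scale along this frame's -x, roughly to the robot's right (-y). Trough 22 mm long (x), between the red tip (-x side) and a steel lip 8 mm high, 4 mm thick (+x side). 205 mm above the table unloaded; sinks with the load. z up.
- hook_tip (a point): Top of the red upturned tip at the free end of the hook: 13 mm from trough along -x, 12 mm above the trough floor; the tip is 4 mm thick along x, so its outer face is 15 mm from trough.
- hook (a joint): How far the hook has sunk, in m: 0 unloaded (top stop), growing downward, bottom stop 0.09. The spring gives 90 N per m (after a first 0.09 N), lightly damped: let go off balance it bounces for about 1 s. Gently: after letting go never faster than 0.06 m/s up or down, in the grip never above 0.2 m/s; never sunk past 0.08.
- tray: Blue plastic tray fixed on the table, 170 by 170 mm outside, walls 5 mm thick and 14 mm high, floor 5 mm thick; origin at the centre of its underside on the table, x and y along its sides.
- scale: The scale's fixed column and foot. Origin on the table, 105 mm along +x from under trough; same axes as trough. Column 76 mm wide (y), 257 mm high, its front face 6 mm in front (-x) of the origin; the hook's carriage block stands 28 mm in front of the origin. Foot plate 18 mm high, 160 mm wide, from 140 mm in front of the origin to 60 mm behind it.
- sample_red: Steel sample of the same shape with a red tab, leave alone; origin at the centre of its underside.
- sample_yellow: Copper sample of the same shape with a yellow tab, leave alone; origin at the centre of its underside.
- beaker: Glass beaker 70 mm wide, 90 mm high, leave alone; origin under its centre.
- reagent: Amber bottle with a red cap, 60 mm wide, 130 mm high, leave alone; origin under its centre.
- wash: White wash bottle 64 mm wide, 150 mm high, leave alone; origin under its centre.
- marker: Green and white marker pen, 125 mm long, lying, leave alone; origin under it.
There are look-alikes about, which are no part of the job. Leave any purple look-alike of the part that bears sample_tab alone.

How it is judged:
By the outcome, as a careful person would: the job done as asked, in the order asked, and still so for the second after the job is handed in, with the robot touching nothing.
It also fails if it takes over 72 s, if anything falls off the work surface, if the arm or the gripper's body presses on something with over 40 N, if the wrist force passes 120 N, or if a joint passes its speed limit or range.

### The arm

A 6-joint arm with a two-finger parallel gripper is mounted at the origin on the work surface. World frame = base frame: x ahead of the robot, y to its left, z up, the work surface at z = 0. Lengths are in m, angles in rad, forces in N, time in s.
With the tool pointing down it reaches from about 0.225 to 0.875 m from the base axis. Payload 3.4 kg.
Tool frame: the origin (TCP) lies at the very end of the fingers, on their centre line; the grasp point (between the pads) lies arm.grip_point_offset behind it (arm.grip_point_offset is the distance from the TCP to the grasp point, in m); z points along the fingers, y is the line along which they close (so a half turn about z gives the same grasp; the last joint's range is limited). The gripper opens to 85 mm and grips with 20 to 120 N. Pads are 22 mm wide; open, the fingers measure 114 mm over their backs; the gripper's body (76 mm by 85 mm) begins 54 mm behind the grasp point. The pads swing forward as they close: fully open they stand 13 mm farther back than shut.
Start: joints at [0.982, 0.276, 1.505, -0, 1.361, -0.121], TCP at [0.259, 0.513, 0.208] pointing down, gripper open.
Joint ranges: [-2.89, 2.89], [-0.75, 2.08], [0.22, 2.7], [-1.18, 4.32], [0.11, 2.71], [-2.7, 2.7]. Speed limits (rad/s): [2.57, 2.57, 3.14, 3.14, 3.14, 3.14].

### API

Orientations are given as [roll, pitch, yaw] about the fixed x, y, z axes, in that order (R = Rz(yaw) Ry(pitch) Rx(roll)).
In Python, from bench import monitor, imaging, ticket, arm gives the robot as it stands.
- The arm moves only by the tool send_rows, never from a script. Its argument "plan" is a list of rows, each a list of 3 entries, a list of its own where there are three numbers: the opening, from -1 (shut) to 1 (fully open), so that 0 is half open, then the shift along the world's x, y, z in units of 0.08 m (1.0 is 0.08 m), then the turn, a rotation vector about the world's x, y, z in units of 360 degrees (1.0 is 360 degrees). A call has 1 to 5 rows; each row is the pose to reach, as a shift and turn from the pose commanded when the call began, turning the shorter way round; what a row does not reach only later rows make up. A row lasts 1/8 s, in which the tool goes at most 62.5 mm and 10.7 degrees, less where a joint would pass 70% of its speed; a pose out of reach is approached as far as the arm can. A call with a number of a shift or a turn outside -1 to 1 is refused whole. A call with a gripper value outside its range is refused whole. The fingers move at their own pace and stop on an object; the grip force is fixed at half the most. Time passes only in rows, so rows that repeat a pose let the fingers close. It gives the time, the measured TCP pose, the force, the opening and the grip force at its end, in the units of the state.
- monitor.read_state(): the state, without advancing time (a new reading comes with each control period).
- imaging.capture(name): name is "scene" or "top" or "wrist"; returns a dict with "color" (400x640x3 uint8, blue, green, red), "depth" (400x640 float32, m along the optical axis (not along the pixel's ray), 0 where there is no reading), "fx", "fy", "cx", "cy" (pixels), "T" (4x4, takes a point from camera to world coordinates); the wrist camera has in their place "mount" (4x4, takes a point from camera to tool coordinates, whose origin is the TCP and whose axes are the flange's). Camera axes: x right, y up, looking along -z (the intrinsics and any distortion apply to the point x, -y, -z); pixel columns grow to the right and rows downward; lengths in m; the calibration is good to about 2 mm. A picture is of the moment at which its call begins: read the wrist's pose just before it.
- ticket.close_job(): hands the job in; it is judged then, once.
The state is a dict: "clock": time; "joint_positions": joint angles; "qvel": joint speeds; "joint_torque": joint torques, N m; "eef_pos": TCP position; "orientation": TCP orientation; "wrist_force": force on the tool from outside, world axes, zero at the start; "torque": the same for the moment, N m; "finger_gap": finger opening in m; "gripper_force": force on a finger pad.
Only numpy, scipy, OpenCV 4.12 (cv2) and the standard library are available. Lean on these libraries where they do the work, as an engineer would, in place of code of your own. Each camera call takes 0.05 s, during which the arm holds its last target. There are 200 camera calls.

## Working session

There is one attempt and no reset: what is moved stays moved. The work goes in short steps, Python scripts to look and compute and a tool call to move; the robot and the scene stay as the last step left them, time stands still between calls to the robot, and variables do not carry over. Pictures are saved under pics/ and viewed, at most 12 in all, crops included, and the job is handed in when it is done.

Besides the shell and the picture viewer there is one more tool, called after "Call:" as a command line: name --argument value ..., lists and objects as JSON in quotes. send_rows: Moves the arm, as the interface text tells. Its arguments: {"type":"object","properties":{"plan":{"type":"array"}},"required":["plan"]}

```bash
ls; mkdir -p pics
python3 - <<'E'
from bench import monitor, imaging, ticket, arm
import cv2,numpy as np
print(monitor.read_state(), arm.grip_point_offset)
for n in("scene","top"):
    d=imaging.capture(n); np.savez(f"{n}.npz",**d); cv2.imwrite(f"pics/{n}0.png",d["color"]); print(n,d["fx"],d["cx"],d["cy"],d["T"].round(3).tolist(), [k for k in d])
E
```

```text
pics
{'clock': 0.0, 'joint_positions': array([ 9.82037454e-01,  2.76592994e-01,  1.50617897e+00, -2.93228246e-05,
        1.36070842e+00, -1.20980736e-01]), 'qvel': array([-0.00115669, -0.00021105, -0.00126696, -0.0006595 ,  0.00102254,
       -0.00233842]), 'joint_torque': array([-1.34525420e-03, -4.16773868e+01, -2.45803320e+01, -5.58516222e-04,
        1.11068023e-02, -1.36103171e-06]), 'eef_pos': array([0.25893885, 0.51272343, 0.20692265]), 'orientation': array([-3.13971527e+00, -1.99364672e-04,  2.67382047e+00]), 'wrist_force': array([-0.2468492 ,  0.04455289,  0.1561268 ]), 'torque': array([-0.00859709,  0.04071664,  0.00630153]), 'gripper_force': 0.0, 'finger_gap': 0.08546372861573368} 0.0187
scene 495.2943505306883 316.450511694272 196.31178825939472 [[-0.587, -0.573, 0.572, 1.327], [0.809, -0.427, 0.403, 0.509], [0.014, 0.699, 0.715, 1.093], [0.0, 0.0, 0.0, 1.0]] ['color', 'depth', 'fx', 'fy', 'cx', 'cy', 'T']
top 515.8068443692619 321.9300242668181 199.5707730944062 [[-0.033, 0.975, -0.221, 0.251], [-0.999, -0.032, 0.006, -0.014], [-0.001, 0.222, 0.975, 1.722], [0.0, 0.0, 0.0, 1.0]] ['color', 'depth', 'fx', 'fy', 'cx', 'cy', 'T']
```

View pics/scene0.png

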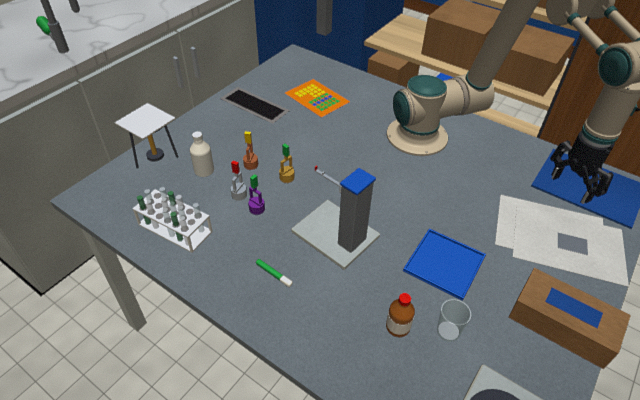

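View pics/top0.png

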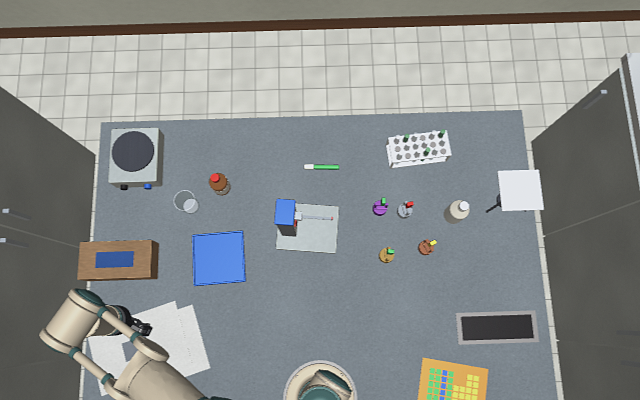

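The brass sample with the green tab is at scene (287,165) and top (388,253). The hook with its red tip is at scene (318,170), and the tray is at top (218,258). The purple look-alike stands at top (380,207).

```bash
cat > h.py <<'E'
import numpy as np, cv2
def cloud(d, T=None):
    T=d["T"] if T is None else T
    v,u=np.mgrid[:400,:640]; z=d["depth"]
    P=np.stack([(u-d["cx"])/d["fx"]*z,-(v-d["cy"])/d["fy"]*z,-z],-1)
    W=P@T[:3,:3].T+T[:3,3]; W[z==0]=np.nan
    return W
E
python3 - <<'E'
from h import *
for n in("scene","top"):
    d=dict(np.load(n+".npz")); W=cloud(d); hsv=cv2.cvtColor(d["color"],cv2.COLOR_BGR2HSV); H,S,V=hsv[...,0].astype(int),hsv[...,1],hsv[...,2]
    def rep(name,m):
        p=W[m&~np.isnan(W[...,0])]; 
        if len(p)==0: print(n,name,0);return
        print(n,name,len(p),"med",np.median(p,0).round(4),"lo",np.percentile(p,3,0).round(4),"hi",np.percentile(p,97,0).round(4))
        return p
    box=np.zeros((400,640),bool)
    def bx(u0,u1,v0,v1):
        b=box.copy(); b[v0:v1,u0:u1]=1; return b
    g=(H>45)&(H<80)&(S>100)
    s=n=="scene"
    rep("green",g&(bx(278,296,140,160) if s else bx(378,400,244,262)))
    rep("brass",(H>15)&(H<30)&(S>90)&(bx(275,300,150,185) if s else bx(376,400,244,265)))
    rep("red",((H<8)|(H>172))&(S>100)&(bx(308,324,162,176) if s else bx(322,345,210,226)))
    b=(H>100)&(H<125)&(S>120)
    p=rep("coltop",b&(W[...,2]>.23)&(bx(330,385,160,200) if s else bx(265,310,190,230)))
    print(cv2.minAreaRect(p[:,:2].astype(np.float32)*1000))
    p=rep("tray",b&(W[...,2]<.03)&(bx(395,495,225,300) if s else bx(185,250,225,290)))
    print(cv2.minAreaRect(p[:,:2].astype(np.float32)*1000))
    r=rep("hook",(W[...,2]>.17)&(W[...,2]<.225)&(bx(305,350,160,195) if s else bx(298,345,208,226)))
    q=r[:,:2]; c=q.mean(0); u=np.linalg.svd(q-c)[2][0]; print("dir",c,u,np.degrees(np.arctan2(*u[::-1])))
    p=rep("foot",(W[...,2]>.012)&(W[...,2]<.026)&(S<60)&(bx(285,385,195,270) if s else bx(270,345,195,260)))
    print(cv2.minAreaRect(p[:,:2].astype(np.float32)*1000))
d=dict(np.load("scene.npz"));c=d["color"]
a=cv2.resize(c[135:225,230:350],None,fx=6,fy=6,interpolation=cv2.INTER_CUBIC)
cv2.imwrite("pics/c1.png",a)
E
```

```text
scene green 70 med [ 0.4476 -0.2286  0.1221] lo [ 0.4379 -0.2403  0.0981] hi [ 0.452  -0.2205  0.137 ]
scene brass 290 med [ 0.4519 -0.227   0.0344] lo [ 0.425  -0.2472  0.0063] hi [ 0.4665 -0.2077  0.0878]
scene red 8 med [ 0.5385 -0.0506  0.2134] lo [ 0.3787 -0.1635  0.045 ] hi [ 0.5437 -0.0488  0.2198]
scene coltop 533 med [0.5564 0.0883 0.2575] lo [0.5185 0.0601 0.2529] hi [0.5904 0.1139 0.2602]
((553.7221069335938, 86.46282958984375), (56.95735549926758, 77.38243103027344), 83.90313720703125)
scene tray 3306 med [0.456  0.3267 0.0062] lo [0.3715 0.2444 0.0014] hi [0.5385 0.4048 0.0158]
((449.3828430175781, 322.3079833984375), (184.85723876953125, 173.6188507080078), 3.158503293991089)
scene hook 130 med [ 0.5437 -0.0062  0.2061] lo [ 0.5357 -0.0511  0.1998] hi [0.5839 0.0609 0.2204]
dir [ 0.54638742 -0.00412566] [0.24869555 0.96858171] 75.59966474067974
scene foot 2218 med [0.5727 0.0058 0.0184] lo [ 0.4751 -0.0685  0.0137] hi [0.6277 0.1242 0.0229]
((546.320068359375, 26.573883056640625), (203.72940063476562, 163.61485290527344), 83.58509826660156)
top green 32 med [ 0.4417 -0.
[... 324 characters left out ...]
 0.061  0.2505] hi [0.5868 0.1133 0.2629]
((551.7852783203125, 86.72215270996094), (54.24388885498047, 76.65510559082031), 84.59602355957031)
top tray 2637 med [0.4527 0.3271 0.0062] lo [ 0.3743  0.2456 -0.0023] hi [0.5338 0.4064 0.0168]
((453.91094970703125, 326.64794921875), (170.2357177734375, 171.28277587890625), 3.0485894680023193)
top hook 123 med [0.5425 0.0106 0.2064] lo [ 0.5351 -0.0463  0.1983] hi [0.5553 0.0489 0.2201]
dir [0.54300059 0.00805439] [0.09611998 0.99536975] 84.48421478475903
top foot 1893 med [0.5251 0.0079 0.0182] lo [ 0.4672 -0.0666  0.0126] hi [0.6174 0.1219 0.0245]
((546.5260620117188, 21.6566162109375), (231.41531372070312, 214.97763061523438), 86.58139038085938)
```

View pics/c1.png

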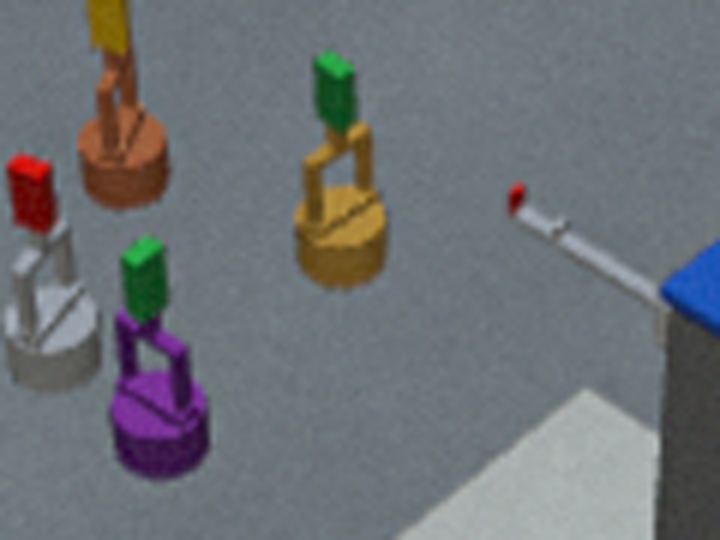

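The crop shows the brass sample with its eye roughly square to the hook direction. The scale's +x runs at about 84° in world, with the trough near (0.539,-0.037). Next I fly above the sample, turning toward the needed yaw on the way.

Call:
send_rows --plan '[[1,[0.12,-0.5,0.25],[0,0,-0.01]],[1,[0.25,-1,0.5],[0,0,-0.021]]]'

```text
clock: 0.35
eef_pos: [0.2791, 0.4322, 0.2473]
orientation: [-3.139, 0.0, 2.541]
wrist_force: [0.5, -1.3, 0.7]
finger_gap: 0.0853
gripper_force: 0.0
```

Call:
send_rows --plan '[[1,[0.12,-0.5,0],[0,0,-0.01]],[1,[0.25,-1,0],[0,0,-0.021]]]'

```text
clock: 0.6
eef_pos: [0.2993, 0.3519, 0.2478]
orientation: [3.142, 0.0, 2.408]
wrist_force: [0.8, 0.5, 0.3]
finger_gap: 0.0854
gripper_force: 0.0
```

Call:
send_rows --plan '[[1,[0.12,-0.5,0],[0,0,-0.01]],[1,[0.25,-1,0],[0,0,-0.021]]]'

```text
clock: 0.85
eef_pos: [0.3192, 0.2718, 0.2475]
orientation: [-3.141, 0.0, 2.276]
wrist_force: [0.3, 0.5, 0.4]
finger_gap: 0.0853
gripper_force: 0.0
```

Call:
send_rows --plan '[[1,[0.12,-0.5,0],[0,0,-0.01]],[1,[0.25,-1,0],[0,0,-0.021]]]'

```text
clock: 1.1
eef_pos: [0.3391, 0.1919, 0.2476]
orientation: [-3.141, 0.0, 2.144]
wrist_force: [1.2, -0.3, 0.3]
finger_gap: 0.0855
gripper_force: 0.0
```

Call:
send_rows --plan '[[1,[0.12,-0.5,0],[0,0,-0.01]],[1,[0.25,-1,0],[0,0,-0.021]]]'

```text
clock: 1.35
eef_pos: [0.3591, 0.1119, 0.2476]
orientation: [-3.141, -0.0, 2.012]
wrist_force: [0.4, -0.2, -0.1]
finger_gap: 0.0854
gripper_force: 0.0
```

Call:
send_rows --plan '[[1,[0.12,-0.5,0],[0,0,-0.01]],[1,[0.25,-1,0],[0,0,-0.021]]]'

```text
clock: 1.6
eef_pos: [0.3791, 0.032, 0.2476]
orientation: [-3.142, -0.0, 1.88]
wrist_force: [1.8, -0.3, -0.2]
finger_gap: 0.0854
gripper_force: 0.0
```

Call:
send_rows --plan '[[1,[0.12,-0.5,0],[0,0,-0.01]],[1,[0.25,-1,0],[0,0,-0.021]]]'

```text
clock: 1.85
eef_pos: [0.3991, -0.048, 0.2476]
orientation: [-3.141, -0.0, 1.748]
wrist_force: [0.7, 0.1, -0.3]
finger_gap: 0.0856
gripper_force: 0.0
```

Call:
send_rows --plan '[[1,[0.12,-0.5,0],[0,0,-0.01]],[1,[0.25,-1,0],[0,0,-0.021]]]'

```text
clock: 2.1
eef_pos: [0.4191, -0.128, 0.2475]
orientation: [-3.141, -0.001, 1.616]
wrist_force: [0.6, 0.2, 0.1]
finger_gap: 0.0856
gripper_force: 0.0
```

Call:
send_rows --plan '[[1,[0.12,-0.5,0],[0,0,-0.01]],[1,[0.25,-1,0],[0,0,-0.021]],[1,[0.25,-1,0],[0,0,-0.021]]]'

```text
clock: 2.48
eef_pos: [0.4397, -0.2092, 0.247]
orientation: [-3.141, 0.0, 1.483]
wrist_force: [0.4, 0.6, -0.2]
finger_gap: 0.0851
gripper_force: 0.0
```

```bash
cat >> h.py <<'E'
from scipy.spatial.transform import Rotation as Ro
def wrist():
    from bench import monitor, imaging
    s=monitor.read_state(); d=imaging.capture("wrist")
    T=np.eye(4); T[:3,:3]=Ro.from_euler("xyz",s["orientation"]).as_matrix(); T[:3,3]=s["eef_pos"]
    return s,d,cloud(d,T@d["mount"])
E
python3 - <<'E'
from h import *
s,d,W=wrist(); print(s["eef_pos"],s["orientation"],s["wrist_force"],d["mount"].round(3).tolist())
cv2.imwrite("pics/w1.png",d["color"])
hsv=cv2.cvtColor(d["color"],cv2.COLOR_BGR2HSV); H,S=hsv[...,0].astype(int),hsv[...,1]
g=(H>45)&(H<80)&(S>100)
n,l,st,_=cv2.connectedComponentsWithStats(g.astype(np.uint8))
for i in range(1,n):
    if st[i,4]<60: continue
    p=W[l==i]; p=p[~np.isnan(p[:,0])]
    if len(p)<20: continue
    top=p[p[:,2]>np.percentile(p[:,2],97)-.006]
    print(st[i],np.median(p,0).round(4),p.max(0).round(4),len(top),cv2.minAreaRect((top[:,:2]*1000).astype(np.float32)))
E
```

```text
[ 0.43968736 -0.20921141  0.24696927] [-3.14073268e+00  2.54435306e-04  1.48311101e+00] [ 0.41828623  0.57158904 -0.23616627] [[0.001, 0.966, 0.259, 0.065], [1.0, -0.0, -0.001, -0.001], [-0.001, 0.259, -0.966, -0.167], [0.0, 0.0, 0.0, 1.0]]
[552   0  25  56 963] [ 0.7488 -0.0581  0.0153] [ 0.7614 -0.026   0.0189] 759 ((752.3880004882812, -59.10813903808594), (60.54346466064453, 16.584156036376953), 87.2520751953125)
[460 177  38  19 517] [ 0.5967 -0.2171  0.132 ] [ 0.6897 -0.2134  0.1389] 260 ((601.169921875, -219.3141632080078), (19.95762825012207, 11.196989059448242), 0.12416498363018036)
[317 198  12  28 296] [ 0.4417 -0.2282  0.136 ] [ 0.4475 -0.2223  0.1381] 221 ((441.45159912109375, -232.18580627441406), (19.092090606689453, 10.868101119995117), 85.00311279296875)
[ 35 277  11  10  89] [-0.0063 -0.3436  0.0019] [ 0.0014 -0.3351  0.0034] 89 ((-6.1254353523254395, -344.15374755859375), (15.508237838745117, 15.615788459777832), 73.04258728027344)
[ 48 279  11   9  88] [ 0.0135 -0.3476  0.0019] [ 0.0222 -0.3401  0.0036] 88 ((13.422690391540527, -347.4896545410156), (16.175270080566
[... 785 characters left out ...]
 [ 0.0097 -0.3669  0.0019] [ 0.018  -0.3592  0.0037] 85 ((9.577446937561035, -367.288818359375), (15.170429229736328, 15.030016899108887), 79.66971588134766)
[ 63 291  11  10  84] [ 0.0293 -0.3708  0.0019] [ 0.0379 -0.3626  0.0037] 83 ((29.37607192993164, -371.1560974121094), (16.354333877563477, 15.06723690032959), 80.90673065185547)
[ 76 293  10   9  76] [ 0.0487 -0.3737  0.002 ] [ 0.3669 -0.1909  0.3326] 4 ((366.25469970703125, -191.09231567382812), (1.3192530870437622, 0.259713351726532), 14.063260078430176)
[ 40 311  11   9  81] [-0.0179 -0.4023  0.002 ] [-0.0097 -0.3943  0.0035] 81 ((-17.760208129882812, -402.76776123046875), (15.876079559326172, 16.365434646606445), 80.45115661621094)
```

View pics/w1.png

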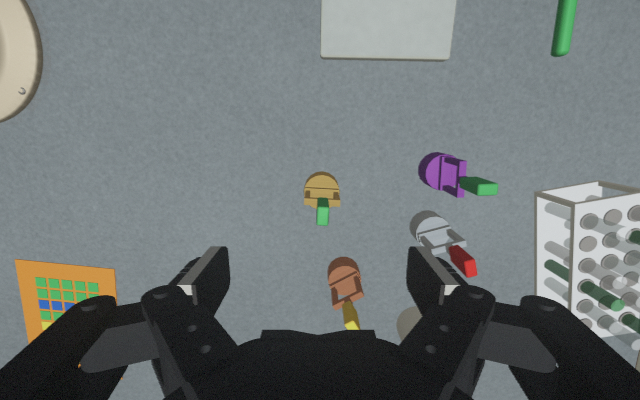

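The wrist view shows the brass sample with its green tab at (322,210), and the copper one behind it at (345,290). The tab top is at (0.4415,-0.232), height 0.138, x axis at 85°, which already matches the tool yaw. Descending to grasp.

Call:
send_rows --plan '[[1,[0.02,-0.28,-0.4],[0,0,0]],[1,[0.02,-0.28,-0.93],[0,0,0]]]'

```text
clock: 2.78
eef_pos: [0.4416, -0.2296, 0.1735]
orientation: [3.139, 0.002, 1.487]
wrist_force: [0.8, 0.1, -0.4]
finger_gap: 0.0853
gripper_force: 0.0
```

Call:
send_rows --plan '[[1,[0,0,-0.3],[0,0,0]],[1,[0,0,-0.6],[0,0,0]],[1,[0,0,-0.93],[0,0,0]],[1,[0,0,-0.93],[0,0,0]],[1,[0,0,-0.93],[0,0,0]]]'

```text
clock: 3.4
eef_pos: [0.4414, -0.2288, 0.0999]
orientation: [3.14, 0.0, 1.487]
wrist_force: [0.2, 0.6, -0.0]
finger_gap: 0.0857
gripper_force: 0.0
```

Run:
```python
from h import *
s,d,W=wrist(); print(s["eef_pos"],s["orientation"],s["wrist_force"])
c=d["color"]; cv2.imwrite("pics/w2.png",c[100:,120:520])
hsv=cv2.cvtColor(c,cv2.COLOR_BGR2HSV); H,S=hsv[...,0].astype(int),hsv[...,1]
g=(H>45)&(H<80)&(S>100)&(np.hypot(W[...,0]-.4415,W[...,1]+.231)<.03)
p=W[g]; print(len(p), p.max(0),np.median(p,0),np.argwhere(g).mean(0))
top=p[p[:,2]>.133]; print(cv2.minAreaRect((top[:,:2]*1000).astype(np.float32)))
```

```text
[ 0.44135527 -0.22877678  0.09993962] [3.14046436e+00 4.33541796e-04 1.48724309e+00] [ 0.21341655  0.61716814 -0.01140153]
1350 [ 0.46134232 -0.20796279  0.22609627] [ 0.44198507 -0.22623383  0.13579035] [258.18592593 320.79185185]
((439.7303771972656, -225.8496856689453), (33.197872161865234, 39.267513275146484), 82.4673843383789)
```

View pics/w2.png

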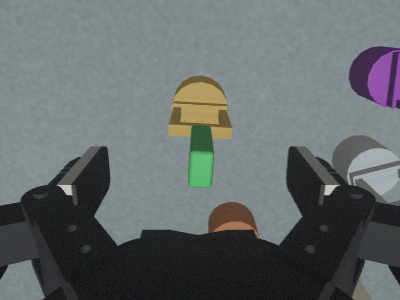

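The open fingers straddle the green tab (crop 200,165), centred between the pads. Closing.

Call:
send_rows --plan '[[-1,[0,0,0],[0,0,0]],[-1,[0,0,0],[0,0,0]],[-1,[0,0,0],[0,0,0]],[-1,[0,0,0],[0,0,0]],[-1,[0,0,0],[0,0,0]]]'

```text
clock: 4.08
eef_pos: [0.4413, -0.2293, 0.0992]
orientation: [3.141, 0.0, 1.486]
wrist_force: [0.9, 0.2, 1.0]
finger_gap: 0.0103
gripper_force: 60.0
```

Call:
send_rows --plan '[[-1,[0,0,0],[0,0,0]],[-1,[0,0,0],[0,0,0]]]'

```text
clock: 4.32
eef_pos: [0.4413, -0.2293, 0.0993]
orientation: [3.141, 0.0, 1.486]
wrist_force: [0.8, 0.2, 2.0]
finger_gap: 0.01
gripper_force: 60.2
```

Run:
```python
from h import *
s,d,W=wrist(); print(s["eef_pos"],s["orientation"],s["wrist_force"],s["finger_gap"],s["gripper_force"])
c=d["color"]; cv2.imwrite("pics/w3.png",c[150:,200:440])
hsv=cv2.cvtColor(c,cv2.COLOR_BGR2HSV); H,S=hsv[...,0].astype(int),hsv[...,1]
m=(np.hypot(W[...,0]-.4415,W[...,1]+.231)<.026)
g=(H>45)&(H<80)&(S>100)&m
p=W[g&(abs(W[...,2]-.136)<.004)]; print(len(p), np.percentile(p,[3,50,97],axis=0))
b=(H>12)&(H<32)&(S>80)&(np.hypot(W[...,0]-.4415,W[...,1]+.231)<.04)
p=W[b&(abs(W[...,2]-.032)<.003)]; print("foot top",len(p), np.percentile(p,[2,50,98],axis=0))
p=W[b&(abs(W[...,2]-.082)<.003)]; print("eye top",len(p), np.percentile(p,[2,50,98],axis=0) if len(p) else 0)
```

```text
[ 0.44134526 -0.22932185  0.09925611] [3.14053885e+00 2.94784637e-04 1.48614727e+00] [0.80662368 0.16799162 2.0201062 ] 0.010030961889517565 60.16389191150665
857 [[ 0.4349435  -0.24132043  0.13332258]
 [ 0.43999673 -0.2311793   0.13651921]
 [ 0.4450668  -0.22289045  0.13782201]]
foot top 997 [[ 0.42169108 -0.24387414  0.03060261]
 [ 0.44201187 -0.22020652  0.03259929]
 [ 0.46211017 -0.21011814  0.03443778]]
eye top 550 [[ 0.42033417 -0.23771095  0.07944088]
 [ 0.43965639 -0.23168056  0.08256414]
 [ 0.46046763 -0.22723991  0.08388028]]
```

View pics/w3.png

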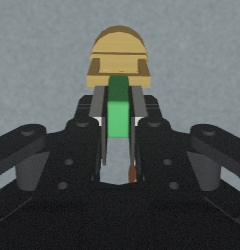

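The tab is held squarely. Its centre is about 2 mm on the -y side of the TCP. Lift, weigh in air, then move in front of the hook.

Call:
send_rows --plan '[[-1,[0,0,0.15],[0,0,0]],[-1,[0,0,0.55],[0,0,0]],[-1,[0,0,0.95],[0,0,0]]]'

```text
clock: 4.75
eef_pos: [0.4398, -0.2286, 0.1754]
orientation: [-3.139, -0.001, 1.486]
wrist_force: [1.2, -0.3, -2.8]
finger_gap: 0.0101
gripper_force: 59.5
```

Call:
send_rows --plan '[[-1,[0,0,0.4],[0,0,0]],[-1,[0,0,0.75],[0,0,0]],[-1,[0,0,0.94],[0,0,0]]]'

```text
clock: 5.12
eef_pos: [0.4407, -0.2292, 0.2516]
orientation: [3.141, 0.001, 1.486]
wrist_force: [0.6, 1.0, -3.1]
finger_gap: 0.0101
gripper_force: 59.5
```

Call:
send_rows --plan '[[-1,[0.2,0.25,0],[0,0,0]],[-1,[0.4,0.5,0],[0,0,0]],[-1,[0.57,0.73,0],[0,0,0]]]'

```text
clock: 5.5
eef_pos: [0.4861, -0.1699, 0.2494]
orientation: [-3.139, -0.001, 1.486]
wrist_force: [0.4, -0.3, -2.9]
finger_gap: 0.0103
gripper_force: 59.5
```

Call:
send_rows --plan '[[-1,[0.2,0.25,0],[0,0,0]],[-1,[0.4,0.5,0],[0,0,0]],[-1,[0.57,0.73,0],[0,0,0]],[-1,[0.57,0.73,0],[0,0,0]],[-1,[0.57,0.73,0],[0,0,0]]]'

```text
clock: 6.12
eef_pos: [0.5311, -0.1128, 0.2496]
orientation: [-3.139, 0.001, 1.486]
wrist_force: [0.2, -0.7, -4.0]
finger_gap: 0.0105
gripper_force: 59.5
```

```bash
cat > look.py <<'E'
from h import *
import sys
s,d,W=wrist(); print(s["clock"],s["eef_pos"],s["orientation"],s["wrist_force"],s["torque"],s["finger_gap"])
c=d["color"]; cv2.imwrite(f"pics/{sys.argv[1]}.png",c)
np.savez("w.npz",W=W,c=c)
hsv=cv2.cvtColor(c,cv2.COLOR_BGR2HSV); H,S=hsv[...,0].astype(int),hsv[...,1]
e=s["eef_pos"]
red=((H<8)|(H>172))&(S>100)&(W[...,2]>.1)&(np.hypot(W[...,0]-.54,W[...,1]+.05)<.05)
p=W[red]; print("red",len(p),np.percentile(p,[5,50,95],axis=0).round(4) if len(p) else 0, np.argwhere(red).mean(0))
m=(abs(W[...,2]-.206)<.006)&(np.hypot(W[...,0]-.545,W[...,1]-.0)<.07)&(S<70)
p=W[m]; print("blade",len(p)); 
if len(p)>20:
    print(np.percentile(p,[5,50,95],axis=0).round(4)); vx,vy,x0,y0=cv2.fitLine(p[:,:2].astype(np.float32),cv2.DIST_HUBER,0,1e-4,1e-4).ravel(); print("line",vx,vy,x0,y0,np.degrees(np.arctan2(vy,vx)),"x at y=-.04",x0+(-.04-y0)*vx/vy)
b=(H>12)&(H<32)&(S>80)&(np.hypot(W[...,0]-e[0],W[...,1]-e[1])<.05)
for nm,z in(("eyetop",e[2]-.0172),("foot top",e[2]-.0672)):
    p=W[b&(abs(W[...,2]-z)<.004)]; print(nm,len(p),np.percentile(p,[3,50,97],axis=0).round(4) if len(p) else 0)
g=(H>45)&(H<80)&(S>100)&(np.hypot(W[...,0]-e[0],W[...,1]-e[1])<.026)&(abs(W[...,2]-e[2]-.037)<.005)
p=W[g]; print("tabtop",len(p),np.percentile(p,[3,50,97],axis=0).round(4) if len(p) else 0)
E
python3 look.py w4
```

```text
6.125 [ 0.53114347 -0.11276126  0.24963144] [-3.13946544e+00  6.06352938e-04  1.48638702e+00] [ 0.24970297 -0.70062104 -3.96810904] [-0.01323623  0.0087175  -0.01611072] 0.010453883305999686
red 70 [[ 0.5322 -0.0543  0.2162]
 [ 0.5357 -0.0526  0.2174]
 [ 0.539  -0.0508  0.2186]] [133.92857143 317.72857143]
blade 1495
[[ 0.5343 -0.0466  0.2042]
 [ 0.5401 -0.0077  0.2054]
 [ 0.5455  0.0233  0.2067]]
line 0.106531925 0.9943093 0.5400682 -0.009718531 83.88456 x at y=-.04 0.5368238
eyetop 558 [[ 0.5103 -0.1207  0.2292]
 [ 0.5314 -0.1151  0.2328]
 [ 0.5498 -0.1109  0.234 ]]
foot top 1017 [[ 0.5119 -0.1267  0.1813]
 [ 0.5314 -0.1039  0.1829]
 [ 0.5504 -0.0937  0.1846]]
tabtop 872 [[ 0.5249 -0.1247  0.2831]
 [ 0.53   -0.1145  0.2868]
 [ 0.535  -0.1062  0.2881]]
```

View pics/w4.png

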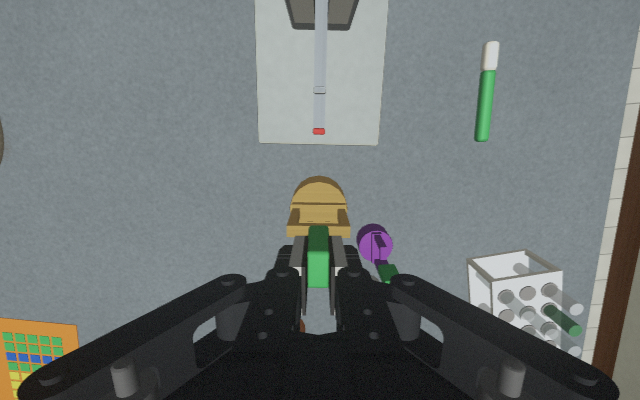

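The wrist view shows the red tip at (318,133), the blade vertical at column 320, and the eye's top bar at (318,232). The eye opening is level with the blade, about 10 mm clear above and below. Bar to trough is dx +7 mm, dy +76 mm. Threading the eye on.

Call:
send_rows --plan '[[-1,[0.02,0.15,0],[0,0,-0.001]],[-1,[0.035,0.35,0],[0,0,-0.002]],[-1,[0.05,0.55,0],[0,0,-0.003]],[-1,[0.07,0.78,0],[0,0,-0.0035]],[-1,[0.085,0.945,0],[0,0,-0.0035]]]'

```text
clock: 6.8
eef_pos: [0.5389, -0.0351, 0.2503]
orientation: [3.141, -0.0, 1.465]
wrist_force: [-0.0, 1.0, -2.9]
finger_gap: 0.0102
gripper_force: 59.6
```

Call:
send_rows --plan '[[-1,[0,0,0],[0,0,0]],[-1,[0,0,0],[0,0,0]],[-1,[0,0,0],[0,0,0]],[-1,[0,0,0],[0,0,0]],[-1,[0,0,0],[0,0,0]]]'

```text
clock: 7.42
eef_pos: [0.5389, -0.0371, 0.2502]
orientation: [3.142, 0.0, 1.464]
wrist_force: [-0.7, -0.3, -2.3]
finger_gap: 0.0102
gripper_force: 59.5
```

```bash
python3 look.py w5
python3 - <<'E'
import cv2
from bench import imaging
c=imaging.capture("scene")["color"]; w=cv2.imread("pics/w5.png")
import numpy as np
a=cv2.resize(c[120:220,280:380],(400,400),interpolation=cv2.INTER_CUBIC); b=cv2.resize(w[150:300,245:395],(400,400))
cv2.imwrite("pics/m5.png",np.hstack([a,b]))
E
```

```text
7.425 [ 0.53889695 -0.03710421  0.25021358] [3.14151427e+00 7.39103070e-05 1.46368562e+00] [-0.71919937 -0.31549828 -2.2818094 ] [0.04358554 0.01752965 0.01711675] 0.01017574199746266
red 10 [[ 0.5133 -0.0277  0.3607]
 [ 0.549  -0.0216  0.3677]
 [ 0.563  -0.0183  0.3742]] [379.  338.1]
blade 1431
[[ 0.5284 -0.039   0.2041]
 [ 0.5411  0.0079  0.2056]
 [ 0.5626  0.0599  0.208 ]]
line 0.08675879 0.99622935 0.54174215 0.007990333 85.02283 x at y=-.04 0.5375628
eyetop 559 [[ 0.5181 -0.0452  0.2297]
 [ 0.5375 -0.0395  0.2334]
 [ 0.5576 -0.0348  0.2347]]
foot top 745 [[ 0.5195 -0.0507  0.1814]
 [ 0.5439 -0.0287  0.1835]
 [ 0.5591 -0.0192  0.1853]]
tabtop 874 [[ 0.5324 -0.049   0.2839]
 [ 0.5377 -0.0389  0.2874]
 [ 0.5427 -0.0305  0.2887]]
```

View pics/m5.png

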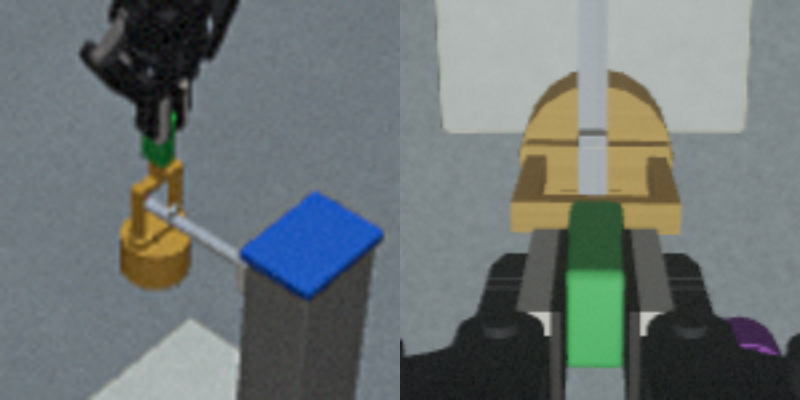

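The scene crop (left) and wrist crop (right) show the blade through the eye. The bar sits over the trough, between the tip and the lip. Lowering: about 22 mm to contact, then part of the load.

Call:
send_rows --plan '[[-1,[0,0,-0.06],[0,0,0]],[-1,[0,0,-0.12],[0,0,0]],[-1,[0,0,-0.18],[0,0,0]],[-1,[0,0,-0.23],[0,0,0]],[-1,[0,0,-0.27],[0,0,0]]]'

```text
clock: 8.15
eef_pos: [0.5389, -0.0368, 0.2283]
orientation: [-3.141, 0.0, 1.464]
wrist_force: [0.1, 0.4, -2.9]
finger_gap: 0.01
gripper_force: 59.5
```

Call:
send_rows --plan '[[-1,[0,0,-0.06],[0,0,0]],[-1,[0,0,-0.12],[0,0,0]],[-1,[0,0,-0.18],[0,0,0]],[-1,[0,0,-0.24],[0,0,0]],[-1,[0,0,-0.3],[0,0,0]]]'

```text
clock: 8.78
eef_pos: [0.539, -0.0368, 0.2045]
orientation: [3.141, 0.0, 1.464]
wrist_force: [0.1, -0.1, -0.7]
finger_gap: 0.0102
gripper_force: 59.7
```

Call:
send_rows --plan '[[-1,[0,0,0],[0,0,0]],[-1,[0,0,0],[0,0,0]],[-1,[0,0,0],[0,0,0]]]'

```text
clock: 9.15
eef_pos: [0.539, -0.0367, 0.2049]
orientation: [3.141, 0.0, 1.464]
wrist_force: [-0.0, 0.3, -1.4]
finger_gap: 0.0103
gripper_force: 59.8
```

Call:
send_rows --plan '[[-1,[0,0,0],[0,0,0]]]'

```text
clock: 9.28
eef_pos: [0.539, -0.0367, 0.2048]
orientation: [3.141, 0.0, 1.464]
wrist_force: [-0.4, 0.5, -0.9]
finger_gap: 0.0102
gripper_force: 59.8
```

Call:
send_rows --plan '[[-1,[0,0,0],[0,0,0]]]'

```text
clock: 9.4
eef_pos: [0.539, -0.0368, 0.2047]
orientation: [3.141, 0.0, 1.464]
wrist_force: [-0.5, 0.3, -0.3]
finger_gap: 0.0104
gripper_force: 59.8
```

Call:
send_rows --plan '[[-1,[0,0,0],[0,0,0]]]'

```text
clock: 9.52
eef_pos: [0.539, -0.0368, 0.2047]
orientation: [3.141, 0.0, 1.464]
wrist_force: [-0.4, -0.0, -1.1]
finger_gap: 0.0104
gripper_force: 59.8
```

Call:
send_rows --plan '[[-1,[0,0,0],[0,0,0]]]'

```text
clock: 9.65
eef_pos: [0.539, -0.0368, 0.2046]
orientation: [3.141, 0.0, 1.464]
wrist_force: [0.9, 1.1, -0.4]
finger_gap: 0.0104
gripper_force: 59.8
```

Call:
send_rows --plan '[[-1,[0,0,0],[0,0,0]]]'

```text
clock: 9.78
eef_pos: [0.539, -0.0367, 0.2046]
orientation: [3.141, -0.0, 1.464]
wrist_force: [-0.0, -0.2, 0.2]
finger_gap: 0.01
gripper_force: 59.8
```

Call:
send_rows --plan '[[-1,[0,0,0],[0,0,0]]]'

```text
clock: 9.9
eef_pos: [0.5389, -0.0368, 0.2046]
orientation: [3.141, 0.0, 1.464]
wrist_force: [-0.9, 1.2, -1.3]
finger_gap: 0.01
gripper_force: 59.8
```

```bash
python3 look.py w6
```

```text
9.9 [ 0.53894523 -0.03676099  0.20462109] [3.14141111e+00 3.24108085e-05 1.46426493e+00] [-0.89478862  1.20969772 -1.27469294] [-0.00389109 -0.03068821  0.02869846] 0.010018333148886557
red 6 [[ 0.5155 -0.0259  0.3201]
 [ 0.5385 -0.0211  0.3221]
 [ 0.5487 -0.0171  0.3261]] [379.33333333 302.83333333]
blade 557
[[0.5197 0.056  0.2011]
 [0.5472 0.0581 0.2066]
 [0.5759 0.0616 0.2116]]
line 0.99506867 -0.09918845 0.5475595 0.058572255 -5.6924396 x at y=-.04 1.5364465
eyetop 563 [[ 0.5181 -0.0452  0.184 ]
 [ 0.5389 -0.0391  0.1877]
 [ 0.5577 -0.0345  0.189 ]]
foot top 694 [[ 0.5196 -0.0503  0.1359]
 [ 0.5448 -0.0285  0.138 ]
 [ 0.5593 -0.0188  0.1398]]
tabtop 869 [[ 0.5325 -0.0487  0.2384]
 [ 0.5377 -0.0386  0.2418]
 [ 0.5427 -0.0302  0.243 ]]
```

Free weight is about 3.0 N and the hook carries about 2.24 N at 23.9 mm sink. It needs about 8.4 mm more.

Call:
send_rows --plan '[[-1,[0,0,-0.04],[0,0,0]],[-1,[0,0,-0.08],[0,0,0]],[-1,[0,0,-0.105],[0,0,0]],[-1,[0,0,-0.105],[0,0,0]],[-1,[0,0,-0.105],[0,0,0]]]'

```text
clock: 10.58
eef_pos: [0.539, -0.0368, 0.1963]
orientation: [3.141, 0.0, 1.464]
wrist_force: [0.8, 0.8, -0.3]
finger_gap: 0.0103
gripper_force: 59.9
```

Call:
send_rows --plan '[[-1,[0,0,0],[0,0,0]]]'

```text
clock: 10.7
eef_pos: [0.5389, -0.0368, 0.1963]
orientation: [3.141, 0.0, 1.464]
wrist_force: [1.2, -0.7, -1.0]
finger_gap: 0.0102
gripper_force: 59.9
```

Call:
send_rows --plan '[[-1,[0,0,0],[0,0,0]]]'

```text
clock: 10.82
eef_pos: [0.5389, -0.0367, 0.1963]
orientation: [3.141, 0.0, 1.464]
wrist_force: [0.2, 1.1, 0.2]
finger_gap: 0.0102
gripper_force: 59.9
```

Call:
send_rows --plan '[[-1,[0,0,0],[0,0,0]]]'

```text
clock: 10.95
eef_pos: [0.5389, -0.0368, 0.1963]
orientation: [3.141, 0.0, 1.464]
wrist_force: [0.6, -0.2, 0.9]
finger_gap: 0.0103
gripper_force: 59.9
```

Call:
send_rows --plan '[[-1,[0,0,0],[0,0,0]]]'

```text
clock: 11.08
eef_pos: [0.5389, -0.0368, 0.1963]
orientation: [3.141, 0.0, 1.464]
wrist_force: [0.5, 0.4, -0.5]
finger_gap: 0.0107
gripper_force: 59.9
```

Call:
send_rows --plan '[[-1,[0,0,0],[0,0,0]]]'

```text
clock: 11.2
eef_pos: [0.5389, -0.0367, 0.1962]
orientation: [3.141, -0.0, 1.464]
wrist_force: [0.5, -0.2, -1.5]
finger_gap: 0.0101
gripper_force: 59.9
```

Call:
send_rows --plan '[[-1,[0,0,0],[0,0,0]]]'

```text
clock: 11.32
eef_pos: [0.5389, -0.0368, 0.1962]
orientation: [3.141, 0.0, 1.464]
wrist_force: [0.4, 0.8, -0.8]
finger_gap: 0.0103
gripper_force: 59.9
```

Call:
send_rows --plan '[[-1,[0,0,0],[0,0,0]]]'

```text
clock: 11.45
eef_pos: [0.5389, -0.0368, 0.1962]
orientation: [3.141, 0.0, 1.464]
wrist_force: [0.4, 0.6, -0.2]
finger_gap: 0.0099
gripper_force: 59.9
```

Call:
send_rows --plan '[[-1,[0,0,0],[0,0,0]]]'

```text
clock: 11.58
eef_pos: [0.5389, -0.0368, 0.1962]
orientation: [3.142, 0.0, 1.464]
wrist_force: [1.2, 0.3, -0.3]
finger_gap: 0.0103
gripper_force: 59.9
```

```bash
python3 - <<'E'
from bench import monitor, imaging
import numpy as np
f=[]
for i in range(12): imaging.capture("wrist"); f.append(monitor.read_state()["wrist_force"][2])
print(np.round(f,2),np.mean(f))
E
python3 look.py w7 | grep -A1 -e eyetop -e tabtop
```

```text
[ 0.09  0.38  0.41 -0.19 -0.01 -0.29 -0.26  0.4  -0.43 -0.92  0.88 -1.1 ] -0.086513941931473
eyetop 570 [[ 0.5181 -0.0449  0.1757]
 [ 0.5386 -0.0391  0.1795]
--
tabtop 876 [[ 0.5324 -0.0488  0.2297]
 [ 0.5376 -0.0385  0.2334]
```

Call:
send_rows --plan '[[-1,[0,0,-0.01],[0,0,0]],[-1,[0,0,-0.018],[0,0,0]],[-1,[0,0,-0.018],[0,0,0]],[-1,[0,0,-0.018],[0,0,0]]]'

```text
clock: 12.72
eef_pos: [0.5389, -0.0367, 0.1948]
orientation: [3.141, 0.0, 1.464]
wrist_force: [0.2, -0.2, -0.7]
finger_gap: 0.0098
gripper_force: 59.9
```

Run:
```python
from bench import monitor, imaging
import numpy as np
f=[]
for i in range(40): imaging.capture("wrist"); f.append(monitor.read_state()["wrist_force"][2])
s=monitor.read_state(); print(np.mean(f),np.std(f),np.median(f),s["eef_pos"],s["clock"])
```

```text
0.02000264804254734 0.5821024036480587 -0.02930110077466254 [ 0.53891189 -0.03674693  0.19480308] 14.725
```

Wrist force now averages 0.02 N, so the scale carries the full weight. Releasing.

Call:
send_rows --plan '[[-0.2,[0,0,0],[0,0,0]],[-0.2,[0,0,0],[0,0,0]],[-0.2,[0,0,0],[0,0,0]],[0.1,[0,0,0],[0,0,0]],[0.1,[0,0,0],[0,0,0]]]'

```text
clock: 15.35
eef_pos: [0.5389, -0.0368, 0.1948]
orientation: [3.142, 0.0, 1.464]
wrist_force: [-0.8, -0.2, 0.4]
finger_gap: 0.0467
gripper_force: 0.0
```

```bash
python3 look.py w8 | grep -A2 -e eyetop -e tabtop -e ^1
python3 - <<'E'
import cv2,numpy as np
from bench import imaging
c=imaging.capture("scene")["color"]; w=cv2.imread("pics/w8.png")
a=cv2.resize(c[120:220,280:380],(400,400),interpolation=cv2.INTER_CUBIC); b=cv2.resize(w[100:350,195:445],(400,400))
cv2.imwrite("pics/m8.png",np.hstack([a,b]))
E
```

```text
15.35 [ 0.53886601 -0.03675313  0.19476986] [3.14159214e+00 1.24425503e-05 1.46425934e+00] [-0.84733833 -0.1931355   0.37473711] [-0.02481198 -0.00290906 -0.01196667] 0.04666547219994086
red 1 [[ 0.5442 -0.0265  0.31  ]
 [ 0.5442 -0.0265  0.31  ]
--
eyetop 603 [[ 0.5182 -0.0456  0.1741]
 [ 0.5348 -0.0392  0.1777]
 [ 0.5576 -0.0344  0.179 ]]
--
tabtop 915 [[ 0.5328 -0.0488  0.2284]
 [ 0.5383 -0.0386  0.2316]
 [ 0.5437 -0.0304  0.2328]]
```

View pics/m8.png

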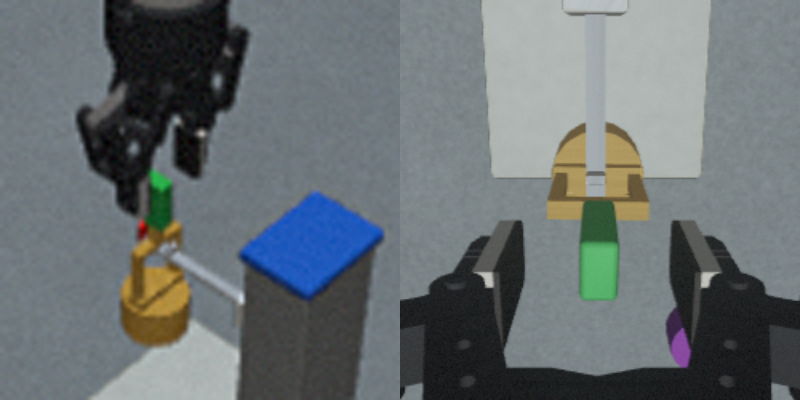

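The sample hangs freely on the hook with the fingers clear on both sides (tab at crop 600,260), and its height changed by less than 1 mm. Waiting.

Call:
send_rows --plan '[[0.1,[0,0,0],[0,0,0]],[0.1,[0,0,0],[0,0,0]],[0.1,[0,0,0],[0,0,0]],[0.1,[0,0,0],[0,0,0]],[0.1,[0,0,0],[0,0,0]]]'

```text
clock: 16.08
eef_pos: [0.5389, -0.0368, 0.1948]
orientation: [3.142, 0.0, 1.464]
wrist_force: [-0.3, -0.1, -0.2]
finger_gap: 0.047
gripper_force: 0.0
```

Call:
send_rows --plan '[[0.1,[0,0,0],[0,0,0]],[0.1,[0,0,0],[0,0,0]],[0.1,[0,0,0],[0,0,0]],[0.1,[0,0,0],[0,0,0]],[0.1,[0,0,0],[0,0,0]]]'

```text
clock: 16.7
eef_pos: [0.5389, -0.0368, 0.1948]
orientation: [3.142, 0.0, 1.464]
wrist_force: [-0.4, 0.0, 0.5]
finger_gap: 0.0468
gripper_force: 0.0
```

Call:
send_rows --plan '[[0.1,[0,0,0],[0,0,0]],[0.1,[0,0,0],[0,0,0]],[0.1,[0,0,0],[0,0,0]],[0.1,[0,0,0],[0,0,0]],[0.1,[0,0,0],[0,0,0]]]'

```text
clock: 17.32
eef_pos: [0.5389, -0.0367, 0.1948]
orientation: [3.141, -0.0, 1.464]
wrist_force: [0.2, 0.8, -0.2]
finger_gap: 0.0467
gripper_force: 0.0
```

```bash
for i in 1 2 3; do python3 look.py w9 | grep -A2 -e tabtop -e ^1; done
```

```text
17.325 [ 0.53890363 -0.03673961  0.19479631] [ 3.14148626e+00 -3.23461300e-05  1.46425169e+00] [ 0.2142676   0.83343332 -0.23174781] [-0.00335212 -0.02004463 -0.03876733] 0.046677250761825134
red 0 0 [nan nan]
blade 681
--
tabtop 918 [[ 0.5326 -0.0485  0.2288]
 [ 0.5383 -0.0386  0.2317]
 [ 0.5437 -0.0303  0.2327]]
17.375 [ 0.53888984 -0.03674115  0.19477479] [3.14154256e+00 7.03475700e-06 1.46428602e+00] [0.13275801 0.603565   0.12380111] [-0.03661191 -0.00110741 -0.0041146 ] 0.047013372704840996
red 2 [[ 0.5501 -0.022   0.3105]
 [ 0.5557 -0.0199  0.3142]
--
tabtop 927 [[ 0.5325 -0.0488  0.228 ]
 [ 0.5382 -0.0387  0.2316]
 [ 0.5437 -0.0303  0.2327]]
17.425 [ 0.53889806 -0.0367627   0.19480567] [3.14147635e+00 2.24001451e-05 1.46423675e+00] [-0.60114531  0.41008907 -0.05038386] [ 0.00508654 -0.0012182   0.04257995] 0.04690372203112379
red 2 [[ 0.529  -0.0189  0.3134]
 [ 0.5424 -0.0175  0.3151]
--
tabtop 921 [[ 0.5329 -0.0487  0.2285]
 [ 0.5384 -0.0387  0.2317]
 [ 0.5439 -0.0304  0.2328]]look.py:9: RuntimeWarning: Mean of empty slice.
  p=W[red]; print("red",len(p),np.percentile(p,[5,50,95],axis=0).round(4) if len(p) else 0, np.argwhere(red).mean(0))
  ret = um.true_divide(
```

Call:
send_rows --plan '[[0.1,[0,0,0],[0,0,0]],[0.1,[0,0,0],[0,0,0]],[0.1,[0,0,0],[0,0,0]],[0.1,[0,0,0],[0,0,0]],[0.1,[0,0,0],[0,0,0]]]'

```text
clock: 18.1
eef_pos: [0.5389, -0.0367, 0.1948]
orientation: [3.141, 0.0, 1.464]
wrist_force: [0.6, 0.3, 0.5]
finger_gap: 0.0473
gripper_force: 0.0
```

Call:
send_rows --plan '[[0.1,[0,0,0],[0,0,0]],[0.1,[0,0,0],[0,0,0]],[0.1,[0,0,0],[0,0,0]],[0.1,[0,0,0],[0,0,0]],[0.1,[0,0,0],[0,0,0]]]'

```text
clock: 18.73
eef_pos: [0.5389, -0.0367, 0.1948]
orientation: [3.142, -0.0, 1.464]
wrist_force: [0.3, -0.1, 0.9]
finger_gap: 0.0469
gripper_force: 0.0
```

Call:
send_rows --plan '[[0.1,[0,0,0],[0,0,0]],[0.1,[0,0,0],[0,0,0]],[0.1,[0,0,0],[0,0,0]],[0.1,[0,0,0],[0,0,0]],[0.1,[0,0,0],[0,0,0]]]'

```text
clock: 19.35
eef_pos: [0.5389, -0.0367, 0.1948]
orientation: [3.141, -0.0, 1.464]
wrist_force: [-0.5, 0.2, 0.0]
finger_gap: 0.0472
gripper_force: 0.0
```

Call:
send_rows --plan '[[0.1,[0,0,0],[0,0,0]],[0.1,[0,0,0],[0,0,0]],[0.1,[0,0,0],[0,0,0]],[0.1,[0,0,0],[0,0,0]],[0.1,[0,0,0],[0,0,0]]]'

```text
clock: 19.98
eef_pos: [0.5389, -0.0367, 0.1948]
orientation: [3.142, -0.0, 1.464]
wrist_force: [0.2, 0.3, 0.4]
finger_gap: 0.0472
gripper_force: 0.0
```

```bash
for i in 1 2; do python3 look.py w9 | grep -A2 -e tabtop -e ^[12]; done
python3 - <<'E'
from h import *
d=dict(np.load("top.npz")); W=cloud(d)
p=W[(abs(W[...,2]-.005)<.004)&(abs(W[...,0]-.4535)<.06)&(abs(W[...,1]-.3265)<.06)]; print("tray floor",p.mean(0))
E
```

```text
19.975 [ 0.53889888 -0.03673503  0.19478246] [ 3.14152594e+00 -5.35039000e-06  1.46429780e+00] [0.16218574 0.31238078 0.38615354] [ 0.04106726 -0.05738444 -0.02800726] 0.04723933182134063
red 1 [[ 0.5208 -0.0151  0.3145]
 [ 0.5208 -0.0151  0.3145]
--
tabtop 924 [[ 0.5329 -0.0488  0.2281]
 [ 0.5384 -0.0385  0.2316]
 [ 0.5439 -0.0303  0.2327]]
20.025 [ 0.53889224 -0.03674987  0.19479166] [ 3.14151886e+00 -1.39532445e-06  1.46427975e+00] [ 0.23138347 -0.09737325 -0.25400668] [ 0.02985033 -0.0110195  -0.03096494] 0.047243779397901156
red 0 0 [nan nan]
blade 692
--
tabtop 918 [[ 0.5329 -0.0487  0.2285]
 [ 0.5384 -0.0385  0.2316]
 [ 0.5439 -0.0303  0.2328]]
tray floor [0.4531021  0.32506968 0.00518969]look.py:9: RuntimeWarning: Mean of empty slice.
  p=W[red]; print("red",len(p),np.percentile(p,[5,50,95],axis=0).round(4) if len(p) else 0, np.argwhere(red).mean(0))
  ret = um.true_divide(
```

It has been still since release at 15 s. Regrasp and lift smoothly.

Call:
send_rows --plan '[[-1,[0,0,0],[0,0,0]],[-1,[0,0,0],[0,0,0]],[-1,[0,0,0],[0,0,0]],[-1,[0,0,0],[0,0,0]],[-1,[0,0,0],[0,0,0]]]'

```text
clock: 20.7
eef_pos: [0.539, -0.0367, 0.1948]
orientation: [3.141, -0.0, 1.464]
wrist_force: [0.2, 0.3, 0.1]
finger_gap: 0.0101
gripper_force: 61.3
```

Call:
send_rows --plan '[[-1,[0,0,0],[0,0,0]],[-1,[0,0,0],[0,0,0]]]'

```text
clock: 20.95
eef_pos: [0.539, -0.0368, 0.1948]
orientation: [3.141, 0.0, 1.464]
wrist_force: [0.0, 0.7, 0.1]
finger_gap: 0.0098
gripper_force: 61.3
```

Call:
send_rows --plan '[[-1,[0,0,0.03],[0,0,0]],[-1,[0,0,0.08],[0,0,0]],[-1,[0,0,0.14],[0,0,0]],[-1,[0,0,0.2],[0,0,0]],[-1,[0,0,0.26],[0,0,0]]]'

```text
clock: 21.58
eef_pos: [0.5389, -0.0367, 0.2158]
orientation: [3.142, -0.0, 1.464]
wrist_force: [0.1, 0.3, -1.5]
finger_gap: 0.0104
gripper_force: 61.2
```

Call:
send_rows --plan '[[-1,[0,0,0.05],[0,0,0]],[-1,[0,0,0.1],[0,0,0]],[-1,[0,0,0.14],[0,0,0]],[-1,[0,0,0.18],[0,0,0]],[-1,[0,0,0.22],[0,0,0]]]'

```text
clock: 22.2
eef_pos: [0.5386, -0.0367, 0.2332]
orientation: [-3.141, -0.0, 1.464]
wrist_force: [0.2, 0.2, -3.4]
finger_gap: 0.01
gripper_force: 60.9
```

Call:
send_rows --plan '[[-1,[0,0,0.06],[0,0,0]],[-1,[0,0,0.12],[0,0,0]],[-1,[0,0,0.18],[0,0,0]],[-1,[0,0,0.22],[0,0,0]],[-1,[0,0,0.22],[0,0,0]]]'

```text
clock: 22.82
eef_pos: [0.5391, -0.0368, 0.2511]
orientation: [3.141, 0.0, 1.464]
wrist_force: [-0.2, -0.4, -2.9]
finger_gap: 0.0102
gripper_force: 61.0
```

```bash
python3 look.py w10 2>/dev/null
```

```text
22.825 [ 0.53910359 -0.03679286  0.25113451] [3.14079217e+00 6.08963278e-05 1.46425996e+00] [-0.15727969 -0.35059454 -2.94167665] [ 0.01578004 -0.02210284 -0.02112451] 0.010203283706374177
red 2 [[ 0.5261 -0.0256  0.3656]
 [ 0.5336 -0.0212  0.3685]
 [ 0.5412 -0.0167  0.3715]] [376.5 285.5]
blade 1380
[[ 0.5313 -0.0387  0.2043]
 [ 0.5411  0.0083  0.2056]
 [ 0.5622  0.0599  0.2083]]
line 0.10440927 0.99453443 0.5418941 0.0081003355 84.00686 x at y=-.04 0.5368444
eyetop 553 [[ 0.5181 -0.0447  0.2308]
 [ 0.5384 -0.0392  0.2337]
 [ 0.5578 -0.0348  0.235 ]]
foot top 725 [[ 0.5191 -0.0512  0.182 ]
 [ 0.5439 -0.0284  0.1839]
 [ 0.5587 -0.0188  0.1857]]
tabtop 845 [[ 0.5328 -0.0487  0.2847]
 [ 0.5379 -0.0384  0.2878]
 [ 0.5429 -0.0303  0.2893]]
```

The bar is 10 mm above the tip and the hook is back at the top. Backing off along the hook, then carrying to the tray around the near side of the scale.

Call:
send_rows --plan '[[-1,[-0.02,-0.15,0],[0,0,0]],[-1,[-0.04,-0.37,0],[0,0,0]],[-1,[-0.06,-0.6,0],[0,0,0]],[-1,[-0.085,-0.82,0],[0,0,0]],[-1,[-0.1,-0.99,0],[0,0,0]]]'

```text
clock: 23.5
eef_pos: [0.5307, -0.1176, 0.2507]
orientation: [-3.142, 0.0, 1.463]
wrist_force: [0.7, -0.3, -2.1]
finger_gap: 0.0098
gripper_force: 60.9
```

Call:
send_rows --plan '[[-1,[-0.3,0,0],[0,0,0]],[-1,[-0.6,0,0],[0,0,0]],[-1,[-0.9,0,0],[0,0,0]]]'

```text
clock: 23.88
eef_pos: [0.4581, -0.1165, 0.2507]
orientation: [-3.142, -0.0, 1.464]
wrist_force: [-1.5, -0.0, -2.4]
finger_gap: 0.0099
gripper_force: 60.9
```

Call:
send_rows --plan '[[-1,[-0.3,0.05,0],[0,0,0]],[-1,[-0.6,0.2,0],[0,0,0]],[-1,[-0.85,0.45,0],[0,0,0]]]'

```text
clock: 24.25
eef_pos: [0.39, -0.0802, 0.2509]
orientation: [3.141, -0.0, 1.463]
wrist_force: [0.2, -0.3, -2.4]
finger_gap: 0.01
gripper_force: 61.0
```

Call:
send_rows --plan '[[-1,[0,0.33,0],[0,0,0]],[-1,[0,0.66,0],[0,0,0]],[-1,[0,1,0],[0,0,0]]]'

```text
clock: 24.62
eef_pos: [0.3909, 0.0004, 0.2511]
orientation: [3.141, -0.0, 1.464]
wrist_force: [0.7, -0.2, -2.9]
finger_gap: 0.01
gripper_force: 60.9
```

Call:
send_rows --plan '[[-1,[0,0.33,0],[0,0,0]],[-1,[0,0.66,0],[0,0,0]],[-1,[0,1,0],[0,0,0]]]'

```text
clock: 25.0
eef_pos: [0.391, 0.0805, 0.251]
orientation: [3.141, -0.0, 1.464]
wrist_force: [0.4, 0.7, -2.6]
finger_gap: 0.0106
gripper_force: 60.9
```

Call:
send_rows --plan '[[-1,[0,0.33,0],[0,0,0]],[-1,[0,0.66,0],[0,0,0]],[-1,[0,1,0],[0,0,0]]]'

```text
clock: 25.38
eef_pos: [0.3911, 0.1606, 0.251]
orientation: [3.141, -0.0, 1.464]
wrist_force: [0.6, -0.3, -2.6]
finger_gap: 0.0101
gripper_force: 60.9
```

Call:
send_rows --plan '[[-1,[0,0.33,0],[0,0,0]],[-1,[0,0.66,0],[0,0,0]],[-1,[0,1,0],[0,0,0]]]'

```text
clock: 25.75
eef_pos: [0.3912, 0.2406, 0.251]
orientation: [3.141, -0.0, 1.464]
wrist_force: [1.0, -0.8, -3.0]
finger_gap: 0.0102
gripper_force: 60.9
```

Call:
send_rows --plan '[[-1,[0.25,0.33,0],[0,0,0]],[-1,[0.5,0.66,0],[0,0,0]],[-1,[0.7,0.95,0],[0,0,0]],[-1,[0.7,0.95,0],[0,0,0]]]'

```text
clock: 26.25
eef_pos: [0.4484, 0.3172, 0.2503]
orientation: [3.141, -0.0, 1.465]
wrist_force: [-0.0, -1.6, -3.0]
finger_gap: 0.0101
gripper_force: 60.9
```

Call:
send_rows --plan '[[-1,[0.07,0.13,-0.25],[0,0,0]],[-1,[0.07,0.13,-0.6],[0,0,0]],[-1,[0.07,0.13,-0.93],[0,0,0]]]'

```text
clock: 26.62
eef_pos: [0.4522, 0.3255, 0.1757]
orientation: [-3.141, 0.001, 1.464]
wrist_force: [1.0, 0.4, -3.1]
finger_gap: 0.0101
gripper_force: 60.9
```

Call:
send_rows --plan '[[-1,[0,0,-0.3],[0,0,0]],[-1,[0,0,-0.6],[0,0,0]],[-1,[0,0,-0.75],[0,0,0]],[-1,[0,0,-0.82],[0,0,0]],[-1,[0,0,-0.82],[0,0,0]]]'

```text
clock: 27.25
eef_pos: [0.4528, 0.3264, 0.1111]
orientation: [3.141, -0.0, 1.464]
wrist_force: [0.8, 0.3, -3.3]
finger_gap: 0.0101
gripper_force: 60.9
```

```bash
python3 look.py w11 2>/dev/null | grep -A2 -e ^2 -e eyetop -e foot -e tabtop
```

```text
27.25 [0.45277261 0.32636584 0.11113138] [ 3.14113757e+00 -1.82768079e-04  1.46411047e+00] [ 0.84798733  0.2656343  -3.33286896] [ 0.03938463 -0.04200938 -0.03511558] 0.010143879395978248
red 0 0 [nan nan]
blade 0
eyetop 538 [[0.4321 0.3184 0.0908]
 [0.4497 0.3239 0.0937]
 [0.4711 0.3286 0.0951]]
foot top 978 [[0.4343 0.3121 0.0423]
 [0.4532 0.3353 0.0439]
 [0.4714 0.3451 0.0458]]
tabtop 853 [[0.4465 0.3146 0.1448]
 [0.4516 0.3246 0.1478]
 [0.4565 0.3329 0.1493]]
```

View pics/w11.png

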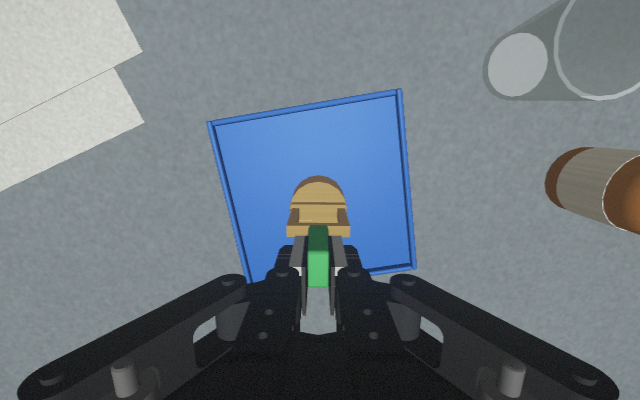

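The sample is over the middle of the tray (318,210), with its underside about 7 mm above the floor. Lowering slowly.

Call:
send_rows --plan '[[-1,[0,0,-0.03],[0,0,0]],[-1,[0,0,-0.055],[0,0,0]],[-1,[0,0,-0.07],[0,0,0]],[-1,[0,0,-0.08],[0,0,0]],[-1,[0,0,-0.08],[0,0,0]]]'

```text
clock: 27.92
eef_pos: [0.4526, 0.3266, 0.1048]
orientation: [3.141, -0.0, 1.464]
wrist_force: [0.1, -0.3, 0.1]
finger_gap: 0.01
gripper_force: 61.3
```

```bash
cat > avg.py <<'E'
from bench import monitor, imaging
import numpy as np
f=[]
for i in range(8): imaging.capture("wrist"); f.append(monitor.read_state()["wrist_force"][2])
print(np.mean(f),monitor.read_state()["eef_pos"])
E
python3 avg.py; python3 look.py w12 2>/dev/null | grep -A2 -e "foot top"
```

```text
1.3367206346658698 [0.45266606 0.32654121 0.10474213]
foot top 984 [[0.4339 0.3123 0.0361]
 [0.4529 0.3353 0.0375]
 [0.4715 0.345  0.0398]]
```

The sample is on the floor, carrying its weight plus about 1 N. Release and withdraw upward.

Call:
send_rows --plan '[[0.3,[0,0,0],[0,0,0]],[0.3,[0,0,0],[0,0,0]],[0.3,[0,0,0],[0,0,0]],[0.3,[0,0,0],[0,0,0]],[0.3,[0,0,0],[0,0,0]]]'

```text
clock: 29.0
eef_pos: [0.4525, 0.3265, 0.1044]
orientation: [3.142, 0.0, 1.464]
wrist_force: [-0.1, 1.0, -0.1]
finger_gap: 0.0558
gripper_force: 0.0
```

Call:
send_rows --plan '[[0.3,[0,0,0.15],[0,0,0]],[0.3,[0,0,0.4],[0,0,0]],[0.3,[0,0,0.7],[0,0,0]],[0.3,[0,0,1],[0,0,0]]]'

```text
clock: 29.5
eef_pos: [0.4527, 0.3265, 0.186]
orientation: [3.141, -0.001, 1.464]
wrist_force: [-0.5, 0.3, 0.5]
finger_gap: 0.0554
gripper_force: 0.0
```

Call:
send_rows --plan '[[0.3,[0,0,0.3],[0,0,0]],[0.3,[0,0,0.7],[0,0,0]],[0.3,[0,0,1],[0,0,0]],[0.3,[0,0,1],[0,0,0]],[0.3,[0,0,1],[0,0,0]]]'

```text
clock: 30.12
eef_pos: [0.452, 0.3262, 0.2637]
orientation: [-3.141, 0.001, 1.464]
wrist_force: [-0.6, 0.4, -0.9]
finger_gap: 0.0554
gripper_force: 0.0
```

Run:
```python
import cv2
from bench import imaging
c=imaging.capture("scene")["color"]; cv2.imwrite("pics/end.png",cv2.resize(c[120:320,210:510],(750,500)))
```

```text
(no output)
```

View pics/end.png

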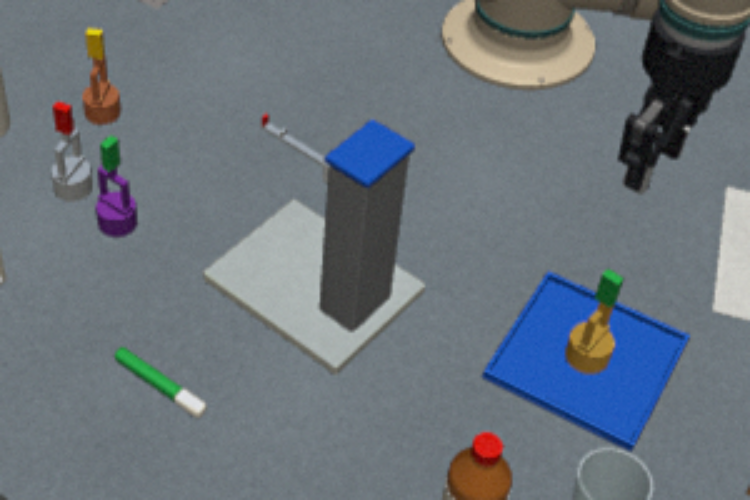

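The sample stands upright in the tray (590,340), the hook is empty, and the other objects in view are where they were.

```bash
python3 -c "
from bench import ticket; print(ticket.close_job())"
```

```text
the job is handed in; nothing more can be done
None
```

The green-tab sample was weighed at about 3.1 N (roughly 0.32 kg), with the hook sinking about 34 mm and no bounce seen in the images; it now stands upright in the blue tray, and the job was handed in after about 30 s of robot time.

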